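# Square a bound book into the corner of a binder's board

## Task

Square the bound book up in the corner of the board so that it can dry true: push it flat along the board until its spine lies flush along the long fence and its end is against the short end stop, and push the loose wooden block up snug and square against its other end. Only push, with the fingertips or the outside of the fingers: do not pinch, lift or tip the book or the block, and leave the jar, the brass weight and the brush where they are.

Things in the scene. Friction and masses are not known exactly. Their poses are not given: they have to be found in the camera images.
- board: White squaring board fixed to the table, 270 (its x) x 460 (its y) mm and 14 mm thick, with a dark wooden fence along its far long edge. Origin: centre of its underside, on the table (z = 0). x points across the board to the fence (away from the robot), y along the fence, z up; yaw within 8 degrees.
- fence_mid (a point): Middle of the long fence's inner face, at the height of the board's top (14 mm above the table); same axes as the board. The fence is 25 mm thick, 28 mm high above the board, as long as the board; its face is x = 0 here, the free board on the -x side.
- stop: Short end stop, a dark wooden bar fixed on the board at right angles to the fence and reaching up to it: 110 (x) x 20 (y) x 28 mm high. Origin: centre of its underside, on the board's top; same axes as the board. It may be at the left (+y) or the right (-y) end of the board; the wooden block is always at the other end.
- book: Loose hardback book lying flat on the board, 110 (x, fore edge to spine) x 150 (y, along the spine) x 32 mm thick, about 0.4 kg; brown card covers and a dark red spine. Origin: centre of its underside; +x points to the spine. Starts between stop and block, spine towards the fence and 40 to 70 mm short of it, up to 12 degrees askew.
- book_spine (a point): Middle of the book's spine face, at the height of its underside (55 mm from the book's origin along its x).
- jar: Glue jar with a white cap, 56 mm wide, 75 mm tall, standing on the table beside one end of the board; to be left alone. Origin: centre of its underside.
- weight: Brass pressing weight with a knob, 60 mm wide, 70 mm tall, standing on the table beside the other end of the board; to be left alone. Origin: centre of its underside.
- brush: Glue brush, 200 mm long, lying on the table beyond the fence, roughly along it; to be left alone. Origin: underside, near its middle.
- block: Loose pale wooden block, 100 (x) x 90 (y) x 40 mm high, about 0.27 kg, lying on the board at the other end from the stop, its centre about 55 mm from the fence's face and up to 5 degrees from square. Origin: centre of its underside; its 100 mm side (x) runs across the board, its 90 mm side (y) along the fence.
Mind the look-alikes: they are no part of the job. What is meant by the book is not green, and is the smaller of those in its own colour. Leave any green look-alike of the block alone.

How it is judged:
By the outcome, as a careful person would: the job done as asked, in the order asked, and still so for the second after the job is handed in, with the robot touching nothing.
It also fails if it takes over 54 s, if anything falls off the work surface, if the arm or the gripper's body presses on something with over 40 N, if the wrist force passes 120 N, or if a joint passes its speed limit or range.

## Robot

A 6-joint arm with a two-finger parallel gripper is mounted at the origin on the work surface. World frame = base frame: x ahead of the robot, y to its left, z up, the work surface at z = 0. Lengths are in m, angles in degrees, forces in N, time in s.
With the tool pointing down it reaches from about 0.4 to 0.825 m from the base axis. Payload 7 kg.
Tool frame: the origin (TCP) lies midway between the tips of the shut fingers; the grasp point (between the pads) lies r.pinch_z behind it (r.pinch_z is the distance from the TCP to the grasp point, in m); z points along the fingers, y is the line along which they close (so a half turn about z gives the same grasp; the last joint's range is limited). The gripper opens to 88 mm and grips with 3 to 60 N. Pads are 19 mm wide; open, the fingers measure 130 mm over their backs; the gripper's body (78 mm by 193 mm) begins 47 mm behind the grasp point.
Start: joints at [79.704, 20.546, 0.682, 0, -70.136, -16.507], TCP at [0.304, 0.602, 0.205] pointing down, gripper open.
Joint ranges: [-176.03, 176.03], [-82.01, 121.73], [-58.28, 71.71], [-173.87, 95.51], [-174.79, -0.11], [-173.66, 173.66]. Speed limits (degrees/s): [136.94, 136.94, 172.46, 180, 180, 180].

## Interface

Orientations are given as [roll, pitch, yaw] about the fixed x, y, z axes, in that order (R = Rz(yaw) Ry(pitch) Rx(roll)).
In Python, from plant import r, optics, job gives the robot as it stands.
- The arm moves only by the shell command python3 -m crank 'ROWS' [FORCE]. ROWS is JSON, a list of rows, each an object with "xyz": the shift along the tool's x, y, z in units of 30 mm (1.0 is 30 mm), a list of three; "delta_rot": the turn, a rotation vector about the tool's x, y, z in degrees, a list of three; "claw": the closure, from 0 (fully open) to 1 (shut). A call has 1 to 20 rows; each row is the pose to reach, as a shift and turn from the pose commanded when the call began, along the tool's axes at that moment; what a row does not reach only later rows make up. A row lasts 1/8 s, in which the tool goes at most 62.5 mm and 10.7 degrees, less where a joint would pass 70% of its speed; a pose out of reach is approached as far as the arm can. A call with a gripper value outside its range is refused whole. The fingers move at their own pace and stop on an object; FORCE is the grip in N (left out, the last holds). Time passes only in rows, so rows that repeat a pose let the fingers close. It gives the time, the measured TCP pose, the force, the opening and the grip force at its end, in the units of the state.
- r.get_state(): the state, without advancing time (a new reading comes with each control period).
- optics.capture(name): name is "scene" or "top" or "wrist"; returns a dict with "img" (420x560x3 uint8, blue, green, red), "fovy" (degrees; the focal length in pixels is half the picture's height over the tangent of half this angle, whatever the lens; pixels are square), "cx", "cy" (the principal point, pixels), "eye" and "rotation" of the camera in the world; the wrist camera has in their place "hand_eye" (4x4, takes a point from camera to tool coordinates, whose origin is the TCP and whose axes are the flange's). Camera axes: x right, y up, looking along -z (the intrinsics and any distortion apply to the point x, -y, -z); pixel columns grow to the right and rows downward; lengths in m; the calibration is good to about 2 mm. A picture is of the moment at which its call begins: read the wrist's pose just before it. There is no depth.
- job.close_job(): hands the job in; it is judged then, once.
The state is a dict: "time_s": time; "joints": joint angles; "qd": joint speeds; "joint_torque": joint torques, N m; "tcp_pos": TCP position; "eef_rot": TCP orientation; "contact_force": force on the tool from outside, world axes, zero at the start; "moment": the same for the moment, N m; "gripper_width": finger opening in m; "gripper_force": force on a finger pad.
Only numpy, scipy, OpenCV 4.12 (cv2) and the standard library are available. Lean on these libraries where they do the work, as an engineer would, in place of code of your own. Each camera call takes 0.05 s, during which the arm holds its last target. There are 200 camera calls.

## Working session

There is one attempt and no reset: what is moved stays moved. The work goes in short steps, Python scripts to look and compute and a shell command to move; the robot and the scene stay as the last step left them, time stands still between calls to the robot, and variables do not carry over. Pictures are saved under pics/ and viewed, at most 10 in all, crops included, and the job is handed in when it is done.

```bash
ls; mkdir -p pics
python3 - <<'E'
from plant import r, optics, job
import cv2
for n in ("top","scene"):
    c=optics.capture(n); cv2.imwrite(f"pics/{n}1.png",c["img"])
    print(n,{k:v for k,v in c.items() if k!="img"})
s=r.get_state(); print(s, r.pinch_z)
E
```

```text
pics
top {'fovy': 54.1132958234956, 'cx': 274.2713793462166, 'cy': 205.62085748887208, 'eye': array([0.32544937, 0.07641444, 1.10157872]), 'rotation': array([ 10.94830425,   0.80802269, -89.37477971])}
scene {'fovy': 54.224583811800194, 'cx': 278.3441955424857, 'cy': 214.36804902193333, 'eye': array([0.8374372 , 0.46793325, 0.85203373]), 'rotation': array([ 31.91325013,   0.73099074, 137.33503529])}
{'time_s': 0.1, 'joints': array([ 7.97034961e+01,  2.05868750e+01,  6.39824862e-01, -1.88768229e-02,
       -7.01372076e+01, -1.65082944e+01]), 'qd': array([ 0.02278801, -0.02790443,  0.15784874,  0.09422839,  0.04709851,
       -0.02452932]), 'joint_torque': array([-1.36026883e-03, -5.84165347e+01,  2.93748826e+01,  7.01532885e+00,
        1.01840752e-02, -5.22962887e-05]), 'tcp_pos': array([0.30418515, 0.60204228, 0.20422407]), 'eef_rot': array([ 1.79914172e+02, -6.92954367e-03, -2.68112199e+01]), 'contact_force': array([-0.19703602,  0.02152497, -0.00971894]), 'moment': array([-0.00696593, -0.01406574,  0.0474607 ]), 'gripper_force': 0.0, 'gripper_width': 0.08758390730636538} 0.0188
```

View pics/top1.png

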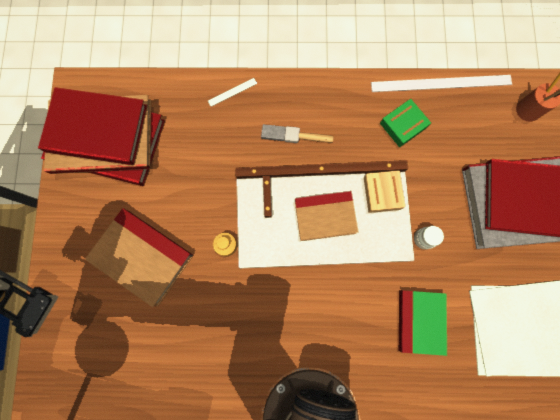

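View pics/scene1.png

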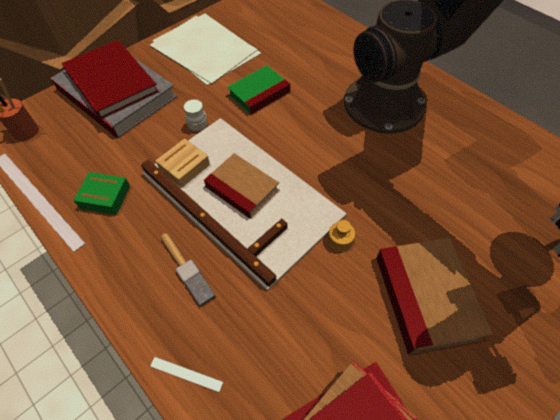

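The image's up direction is world +x, and its right is world −y. The book candidates in the top view are:
- the small brown book with a red spine at (327,216), on the board;
- the large brown one at (138,257);
- the green one at (424,322);
- the stacks at (95,125) and (525,200).

The small brown one on the board fits: it isn't green and it's the smaller of the brown ones. The block is the pale one at (384,191), not the green one at (406,122). The stop is at the left (+y) end. I'll confirm both in an enlarged crop.

Run:
```python
import cv2
i=cv2.imread("pics/top1.png")[150:275,230:425]
cv2.imwrite("pics/crop1.png",cv2.resize(i,None,fx=4,fy=4,interpolation=cv2.INTER_CUBIC))
```

```text
(no output)
```

View pics/crop1.png

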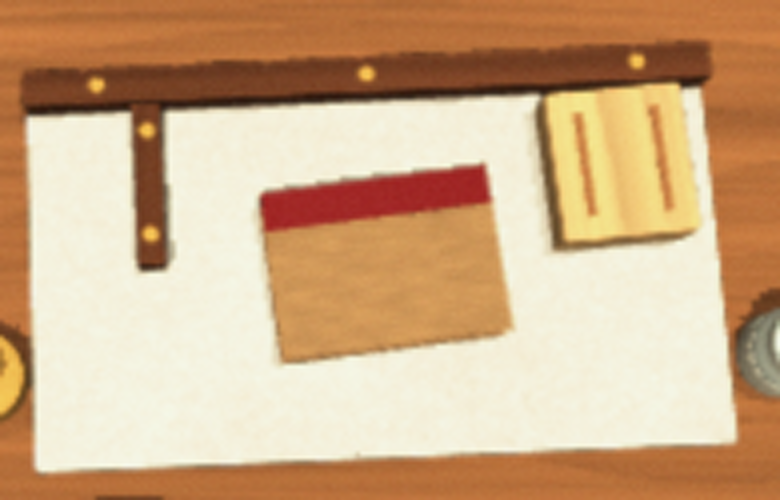

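The crop confirms both: the brown and red book on the board, top corners at crop px (261,192), (486,165), (513,330) and (282,362), and the pale block at (542,95)–(698,233). Now I'll convert these to world positions.

```bash
cat > h.py <<'E'
import numpy as np
from scipy.spatial.transform import Rotation as R
def ray(c,px,z):
    f=210/np.tan(np.radians(c["fovy"]/2)); px=np.atleast_2d(px).astype(float)
    d=np.c_[(px[:,0]-c["cx"])/f,-(px[:,1]-c["cy"])/f,-np.ones(len(px))]
    d=R.from_euler('xyz',c["rotation"],degrees=True).apply(d)
    e=np.array(c["eye"]); return (e+d*((z-e[2])/d[:,2])[:,None])[:,:2]
TOP=dict(fovy=54.1132958234956,cx=274.27138,cy=205.620857,eye=[0.32544937,0.07641444,1.10157872],rotation=[10.94830425,0.80802269,-89.37477971])
def crop(p,z): return ray(TOP,np.array(p)/4+[230,150],z)
def ang(a,b): return np.degrees(np.arctan2(b[1]-a[1],b[0]-a[0]))
E
python3 - <<'E'
from h import *
np.set_printoptions(precision=4,suppress=True)
def rect(n,p,z):
    q=crop(p,z); print(n,q.tolist() if 0 else q.round(4).tolist(),"c",q.mean(0),"len",[round(np.linalg.norm(q[i]-q[(i+1)%4]),4) for i in range(4)],"yaw(+x)",ang(q[3],q[0]),ang(q[2],q[1]),"yaw via y",ang(q[1],q[0])-90,ang(q[2],q[3])-90)
rect("book",[(261,192),(486,165),(513,330),(282,362)],.046)
rect("block",[(542,95),(681,84),(698,233),(557,243)],.054)
rect("stop",[(133,105),(164,104),(166,266),(138,268)],.042)
b=crop([(37,471),(736,441)],.014);print("board near",b,ang(b[1],b[0])-90)
f=crop([(23,73),(709,42)],.042);print("fence outer",f,ang(f[1],f[0])-90)
y=np.radians(ang(b[1],b[0])-90); X=np.array([np.cos(y),np.sin(y)])
print("fence face mid from near",b.mean(0)+X*.27, "fence outer-25",f.mean(0)-X*.025, "x270 fence incl", b.mean(0)+X*.245)
E
```

```text
book [[0.5503, 0.0387], [0.5696, -0.1089], [0.4608, -0.1235], [0.4387, 0.0251]] c [ 0.5048 -0.0421] len [np.float64(0.1488), np.float64(0.1098), np.float64(0.1502), np.float64(0.1124)] yaw(+x) 6.961820044734973 7.666945580954729 yaw via y 7.445207772008956 8.43682419521977
block [[0.6152, -0.1453], [0.6233, -0.2365], [0.5238, -0.2428], [0.5165, -0.1519]] c [ 0.5697 -0.1941] len [np.float64(0.0916), np.float64(0.0997), np.float64(0.0912), np.float64(0.0989)] yaw(+x) 3.812482207053614 3.588260689823186 yaw via y 5.081049422577593 4.602051384620111
stop [[0.6097, 0.1238], [0.6105, 0.1032], [0.5013, 0.1005], [0.4998, 0.1188]] c [0.5553 0.1116] len [np.float64(0.0207), np.float64(0.1093), np.float64(0.0183), np.float64(0.11)] yaw(+x) 2.618539532740825 1.3966865545327831 yaw via y 2.315989781843925 4.631214594040202
board near [[ 0.3691  0.184 ]
 [ 0.3932 -0.2729]] 3.0226221054392113
fence outer [[ 0.6313  0.1978]
 [ 0.6558 -0.2601]] 3.0725330290154744
fence face mid from near [ 0.6508 -0.0302] fence outer-25 [ 0.6186 -0.0325] x270 fence incl [ 0.6258 -0.0315]
```

```bash
cat >> h.py <<'E'
YAW=3.05; O=np.array([.6186,-.0325])
def uv2w(u,v,yaw=YAW,O=O):
    c,s=np.cos(np.radians(yaw)),np.sin(np.radians(yaw)); return O+u*np.array([c,s])+v*np.array([-s,c])
def w2uv(p):
    d=np.array(p)[:2]-O;c,s=np.cos(np.radians(YAW)),np.sin(np.radians(YAW));return d@[c,s],d@[-s,c]
def rows(st,u,v,z,yaw):
    "shift (30mm units) and turn from state to board-frame target, tool down with board-relative yaw"
    A=R.from_euler('xyz',st["eef_rot"],degrees=True);B=R.from_euler('xyz',[180,0,YAW+yaw],degrees=True)
    t=np.r_[uv2w(u,v),z]
    print("world",t.round(4),"xyz",(A.inv().apply(t-st["tcp_pos"])/.03).round(2),"rot",(A.inv()*B).as_rotvec(degrees=True).round(1))
E
python3 - <<'E'
from h import *
from plant import r
rows(r.get_state(),-.203,-.0035,.10,0); rows(r.get_state(),-.203,-.0035,.022,0)
E
```

```text
world [ 0.4161 -0.0468  0.1   ] xyz [13.08 17.62  3.5 ] rot [  0.1   0.  -29.9]
world [ 0.4161 -0.0468  0.022 ] xyz [13.08 17.61  6.1 ] rot [  0.1   0.  -29.9]
```

```bash
python3 -m crank '[{"xyz":[13.08,17.62,0.5],"delta_rot":[0,0,-29.9],"claw":0},{"xyz":[13.08,17.62,0.5],"delta_rot":[0,0,-29.9],"claw":0},{"xyz":[13.08,17.62,0.5],"delta_rot":[0,0,-29.9],"claw":0},{"xyz":[13.08,17.62,0.5],"delta_rot":[0,0,-29.9],"claw":0},{"xyz":[13.08,17.62,0.5],"delta_rot":[0,0,-29.9],"claw":0},{"xyz":[13.08,17.62,0.5],"delta_rot":[0,0,-29.9],"claw":0},{"xyz":[13.08,17.62,0.5],"delta_rot":[0,0,-29.9],"claw":0},{"xyz":[13.08,17.62,0.5],"delta_rot":[0,0,-29.9],"claw":0},{"xyz":[13.08,17.62,0.5],"delta_rot":[0,0,-29.9],"claw":0},{"xyz":[13.08,17.62,0.5],"delta_rot":[0,0,-29.9],"claw":0},{"xyz":[13.08,17.62,0.5],"delta_rot":[0,0,-29.9],"claw":0},{"xyz":[13.08,17.62,0.5],"delta_rot":[0,0,-29.9],"claw":0},{"xyz":[13.08,17.62,2],"delta_rot":[0,0,-29.9],"claw":0},{"xyz":[13.08,17.62,3.5],"delta_rot":[0,0,-29.9],"claw":0},{"xyz":[13.08,17.62,3.5],"delta_rot":[0,0,-29.9],"claw":0}]'
python3 - <<'E'
from h import *
from plant import r,optics
import cv2
s=r.get_state(); print(s["tcp_pos"],s["eef_rot"],s["joints"])
c=optics.capture("wrist"); cv2.imwrite("pics/w1.png",c["img"]); print(c["hand_eye"],c["fovy"],c["cx"],c["cy"])
rows(s,-.203,-.0035,.023,0)
E
```

```text
time_s: 1.98
tcp_pos: [0.4136, -0.0465, 0.0978]
eef_rot: [179.9, 0.4, 3.1]
contact_force: [0.3, 0.6, 1.0]
gripper_width: 0.0877
gripper_force: 0.0
[ 0.41363371 -0.04647197  0.09784371] [179.91378568   0.37081043   3.11219902] [ 2.09937614e+01  2.00026095e+00 -3.87386865e+01 -4.17417255e-02
 -4.96404300e+01  7.21458531e+01]
[[-6.04035353e-04  9.64546099e-01  2.63913732e-01  7.13785496e-02]
 [ 9.99999741e-01  4.79661116e-04  5.35705125e-04  2.06666605e-04]
 [ 3.90123133e-04  2.63913987e-01 -9.64546140e-01 -1.80245260e-01]
 [ 0.00000000e+00  0.00000000e+00  0.00000000e+00  1.00000000e+00]] 67.63584037173975 277.22501277329815 209.14565624470154
world [ 0.4161 -0.0468  0.023 ] xyz [0.1  0.01 2.49] rot [0.1 0.4 0.1]
```

View pics/w1.png

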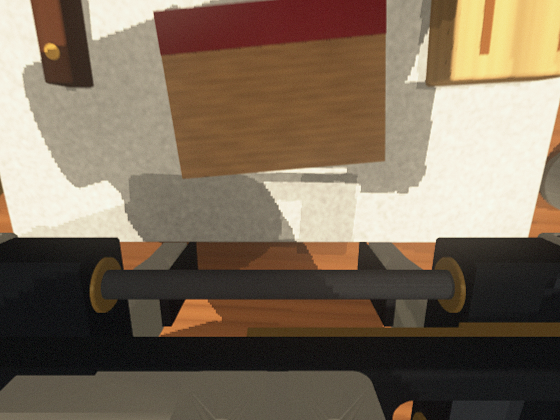

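The wrist view shows the book's fore edge from (183,178) to (386,161), clear of the fingers. The stop is at the upper left, with its end near (70,83), and the block is at the upper right, with its corner near (429,82).

```bash
cat >> h.py <<'E'
HE=np.array([[-6.04e-4,.964546,.263914,.0713785],[1,4.8e-4,5.36e-4,2.07e-4],[3.9e-4,.263914,-.964546,-.180245],[0,0,0,1]])
def wrist(pos,rot,px,z):
    A=R.from_euler('xyz',rot,degrees=True).as_matrix(); px=np.atleast_2d(px).astype(float)
    f=210/np.tan(np.radians(67.63584/2)); d=np.c_[(px[:,0]-277.225)/f,-(px[:,1]-209.1456)/f,-np.ones(len(px))]@(A@HE[:3,:3]).T
    e=np.array(pos)+A@HE[:3,3]; return (e+d*((z-e[2])/d[:,2])[:,None])[:,:2]
E
python3 - <<'E'
from h import *
P=([.41363,-.04647,.09784],[179.914,.371,3.112])
for n,px,z in(("BL",(183,178),.046),("BR",(386,161),.046),("TL",(155,12),.046),("stop end R",(92,86),.042),("blk BL",(429,82),.054)):
    w=wrist(*P,px,z)[0]; print(n,w.round(4),np.round(w2uv(w),4))
E
python3 -m crank '[{"xyz":[-0.05,0,1.2],"delta_rot":[0,0,0],"claw":0},{"xyz":[-0.05,0,2.5],"delta_rot":[0,0,0],"claw":0},{"xyz":[-0.05,0,2.5],"delta_rot":[0,0,0],"claw":0},{"xyz":[-0.05,0,2.5],"delta_rot":[0,0,0],"claw":0}]'
```

```text
BL [0.4415 0.0253] [-0.1737  0.0671]
BR [ 0.4622 -0.1242] [-0.1611 -0.0832]
TL [0.5502 0.0405] [-0.0644  0.0766]
stop end R [0.5029 0.0885] [-0.1091  0.127 ]
blk BL [ 0.5166 -0.1422] [-0.1077 -0.1041]
time_s: 2.52
tcp_pos: [0.4165, -0.0457, 0.0271]
eef_rot: [-180.0, -0.1, 3.2]
contact_force: [0.3, 0.5, 0.5]
gripper_width: 0.0874
gripper_force: 0.0
```

```bash
python3 -m crank '[{"xyz":[0.15,0,0.1],"delta_rot":[0,0,0],"claw":0},{"xyz":[0.3,0,0.1],"delta_rot":[0,0,0],"claw":0},{"xyz":[0.4,0,0.1],"delta_rot":[0,0,0],"claw":0},{"xyz":[0.5,0,0.1],"delta_rot":[0,0,0],"claw":0},{"xyz":[0.6,0,0.1],"delta_rot":[0,0,0],"claw":0},{"xyz":[0.7,0,0.1],"delta_rot":[0,0,0],"claw":0},{"xyz":[0.8,0,0.1],"delta_rot":[0,0,0],"claw":0},{"xyz":[0.9,0,0.1],"delta_rot":[0,0,0],"claw":0},{"xyz":[1.0,0,0.1],"delta_rot":[0,0,0],"claw":0},{"xyz":[1.12,0,0.1],"delta_rot":[0,0,0],"claw":0},{"xyz":[1.24,0,0.1],"delta_rot":[0,0,0],"claw":0},{"xyz":[1.36,0,0.1],"delta_rot":[0,0,0],"claw":0},{"xyz":[1.48,0,0.1],"delta_rot":[0,0,0],"claw":0},{"xyz":[1.6,0,0.1],"delta_rot":[0,0,0],"claw":0},{"xyz":[1.72,0,0.1],"delta_rot":[0,0,0],"claw":0},{"xyz":[1.84,0,0.1],"delta_rot":[0,0,0],"claw":0},{"xyz":[1.96,0,0.1],"delta_rot":[0,0,0],"claw":0},{"xyz":[2.08,0,0.1],"delta_rot":[0,0,0],"claw":0},{"xyz":[2.2,0,0.1],"delta_rot":[0,0,0],"claw":0},{"xyz":[2.3,0,0.1],"delta_rot":[0,0,0],"claw":0}]'
python3 -c "
from h import *
from plant import r
s=r.get_state();print(w2uv(s['tcp_pos']),s['contact_force'])"
```

```text
time_s: 5.03
tcp_pos: [0.4839, -0.0426, 0.0221]
eef_rot: [-180.0, -0.0, 3.1]
contact_force: [-2.0, -0.8, 1.7]
gripper_width: 0.0871
gripper_force: 1.4
(np.float64(-0.13502763463574682), np.float64(-0.0029312832085929413)) [-2.03568428 -0.842112    1.74380998]
```

```bash
python3 -m crank '[{"xyz":[0.07,0,0],"delta_rot":[0,0,0],"claw":0},{"xyz":[0.14,0,0],"delta_rot":[0,0,0],"claw":0},{"xyz":[0.21,0,0],"delta_rot":[0,0,0],"claw":0},{"xyz":[0.28,0,0],"delta_rot":[0,0,0],"claw":0},{"xyz":[0.35,0,0],"delta_rot":[0,0,0],"claw":0},{"xyz":[0.4,0,0],"delta_rot":[0,0,0],"claw":0},{"xyz":[0.45,0,0],"delta_rot":[0,0,0],"claw":0},{"xyz":[0.5,0,0],"delta_rot":[0,0,0],"claw":0},{"xyz":[0.5,0,0],"delta_rot":[0,0,0],"claw":0}]'
cat > top.py <<'E'
import sys,cv2
from h import *
from plant import r,optics
s=r.get_state();print(np.round(w2uv(s['tcp_pos']),4),s['tcp_pos'][2].round(4),s['contact_force'].round(1))
c=optics.capture("top"); n=sys.argv[1]; cv2.imwrite(f"pics/{n}.png",cv2.resize(c["img"][150:275,230:425],None,fx=4,fy=4,interpolation=cv2.INTER_CUBIC))
E
python3 top.py t2
```

```text
time_s: 6.15
tcp_pos: [0.4989, -0.0418, 0.0221]
eef_rot: [-180.0, -0.0, 3.1]
contact_force: [-3.4, -0.5, 1.4]
gripper_width: 0.0875
gripper_force: 1.1
[-0.12   -0.0029] 0.0221 [-3.4 -0.5  1.4]
```

```bash
python3 -m crank '[{"xyz":[0.05,0,0],"delta_rot":[0,0,0],"claw":0},{"xyz":[0.1,0,0],"delta_rot":[0,0,0],"claw":0},{"xyz":[0.15,0,0],"delta_rot":[0,0,0],"claw":0},{"xyz":[0.15,0,0],"delta_rot":[0,0,0],"claw":0}]'; python3 -m crank '[{"xyz":[0.05,0,0],"delta_rot":[0,0,0],"claw":0},{"xyz":[0.1,0,0],"delta_rot":[0,0,0],"claw":0},{"xyz":[0.15,0,0],"delta_rot":[0,0,0],"claw":0},{"xyz":[0.15,0,0],"delta_rot":[0,0,0],"claw":0}]'
```

```text
time_s: 6.7
tcp_pos: [0.5009, -0.0418, 0.0218]
eef_rot: [180.0, 0.2, 3.1]
contact_force: [-10.8, 3.1, 7.8]
gripper_width: 0.0872
gripper_force: 6.3
time_s: 7.2
tcp_pos: [0.5011, -0.042, 0.0216]
eef_rot: [180.0, 0.6, 3.0]
contact_force: [-25.4, 7.8, 23.4]
gripper_width: 0.0878
gripper_force: 15.8
```

```bash
python3 -m crank '[{"xyz":[-0.25,0,0],"delta_rot":[0,0,0],"claw":0},{"xyz":[-0.7,0,0],"delta_rot":[0,0,0],"claw":0},{"xyz":[-1.2,0,-0.5],"delta_rot":[0,0,0],"claw":0},{"xyz":[-1.2,0,-2.2],"delta_rot":[0,0,0],"claw":0},{"xyz":[-1.2,0,-2.8],"delta_rot":[0,0,0],"claw":0},{"xyz":[-1.2,0,-2.8],"delta_rot":[0,0,0],"claw":0}]'
python3 - <<'E'
from h import *
from plant import r,optics
import cv2
s=r.get_state(); print(s["tcp_pos"],s["eef_rot"])
c=optics.capture("wrist"); cv2.imwrite("pics/w2.png",c["img"])
E
```

```text
time_s: 7.95
tcp_pos: [0.4732, -0.0429, 0.1078]
eef_rot: [-179.9, -0.3, 3.1]
contact_force: [-0.3, 0.5, -1.3]
gripper_width: 0.0876
gripper_force: 0.0
[ 0.47318175 -0.04286277  0.10782033] [-179.94124149   -0.28601551    3.11431175]
```

View pics/w2.png

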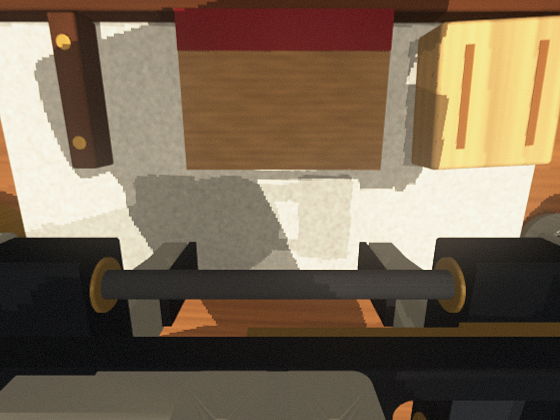

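The book is now square and flush against the fence, with its fore edge from (187,169) to (381,168). The gap to the block runs from about px 385 to 413.

Run:
```python
from h import *
from plant import r
s=r.get_state();P=([.47318,-.04286,.10782],[-179.94,-.286,3.114])
for n,px,z in(("BL",(187,168),.046),("BR",(381,168),.046),("TRspine",(392,50),.046),("stop base",(112,165),.014),("blk topBL",(437,167),.054),("blk topTL",(441,27),.054),("blk base BL",(413,160),.014)):
    w=wrist(*P,px,z)[0]; print(n,np.round(w2uv(w),4))
rows(s,-.058,-.092,.108,-90);rows(s,-.058,-.092,.023,-90)
```

```text
BL [-0.1074  0.0672]
BR [-0.1073 -0.0828]
TRspine [-0.0242 -0.0834]
stop base [-0.1091  0.1419]
blk topBL [-0.1055 -0.1219]
blk topTL [-0.0118 -0.1122]
blk base BL [-0.1046 -0.1206]
world [ 0.5656 -0.1275  0.108 ] xyz [ 2.96  2.98 -0.04] rot [-0.1 -0.1 90. ]
world [ 0.5656 -0.1275  0.023 ] xyz [2.95 2.98 2.79] rot [-0.1 -0.1 90. ]
```

```bash
python3 -m crank '[{"xyz":[1.5,1.6,-0.1],"delta_rot":[0,0,90],"claw":0.55},{"xyz":[2.89,3.18,-0.1],"delta_rot":[0,0,90],"claw":0.55},{"xyz":[2.89,3.18,-0.1],"delta_rot":[0,0,90],"claw":0.55},{"xyz":[2.89,3.18,-0.1],"delta_rot":[0,0,90],"claw":0.55},{"xyz":[2.89,3.18,-0.1],"delta_rot":[0,0,90],"claw":0.55},{"xyz":[2.89,3.18,-0.1],"delta_rot":[0,0,90],"claw":0.55},{"xyz":[2.89,3.18,-0.1],"delta_rot":[0,0,90],"claw":0.55},{"xyz":[2.89,3.18,-0.1],"delta_rot":[0,0,90],"claw":0.55},{"xyz":[2.89,3.18,-0.1],"delta_rot":[0,0,90],"claw":0.55},{"xyz":[2.89,3.18,0.5],"delta_rot":[0,0,90],"claw":0.55},{"xyz":[2.89,3.18,1.2],"delta_rot":[0,0,90],"claw":0.55},{"xyz":[2.89,3.18,1.2],"delta_rot":[0,0,90],"claw":0.55},{"xyz":[2.89,3.18,1.2],"delta_rot":[0,0,90],"claw":0.55}]'
python3 - <<'E'
from h import *
from plant import r,optics
import cv2
s=r.get_state(); print(np.round(w2uv(s["tcp_pos"]),4),s["tcp_pos"],s["eef_rot"])
rows(s,-.06,-.098,.023,-90)
E
python3 top.py t3
```

```text
time_s: 9.62
tcp_pos: [0.5635, -0.1339, 0.0699]
eef_rot: [180.0, -0.0, -86.9]
contact_force: [0.9, -0.0, -0.1]
gripper_width: 0.0396
gripper_force: 0.0
[-0.0604 -0.0984] [ 0.56352645 -0.1339482   0.06993998] [ 1.79972085e+02 -1.67592901e-02 -8.68894079e+01]
world [ 0.5639 -0.1336  0.023 ] xyz [-0.01 -0.01  1.56] rot [ 0.  -0.   0.1]
[-0.0604 -0.0984] 0.0699 [ 0.9 -0.  -0.1]
```

View pics/t3.png

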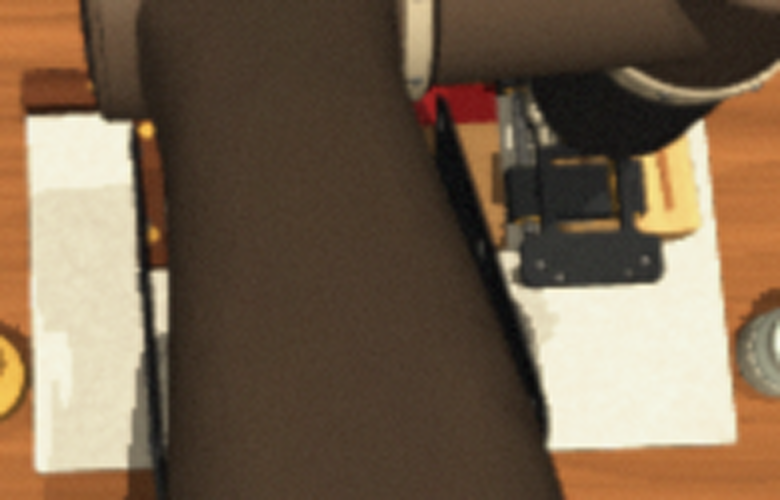

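The arm hides the gap in this view, so I'll go down gently and watch the force.

```bash
python3 -m crank '[{"xyz":[0,0,0.4],"delta_rot":[0,0,0],"claw":0.55},{"xyz":[0,0,0.7],"delta_rot":[0,0,0],"claw":0.55},{"xyz":[0,0,0.9],"delta_rot":[0,0,0],"claw":0.55},{"xyz":[0,0,0.9],"delta_rot":[0,0,0],"claw":0.55}]';python3 -m crank '[{"xyz":[0,0,0.3],"delta_rot":[0,0,0],"claw":0.55},{"xyz":[0,0,0.6],"delta_rot":[0,0,0],"claw":0.55},{"xyz":[0,0,0.6],"delta_rot":[0,0,0],"claw":0.55}]'
```

```text
time_s: 10.18
tcp_pos: [0.563, -0.1339, 0.0424]
eef_rot: [179.9, -0.0, -86.9]
contact_force: [-0.0, 0.1, -0.5]
gripper_width: 0.0391
gripper_force: 0.0
time_s: 10.55
tcp_pos: [0.5627, -0.1339, 0.024]
eef_rot: [179.9, 0.0, -86.9]
contact_force: [-0.1, -0.7, -0.1]
gripper_width: 0.0394
gripper_force: 0.0
```

```bash
python3 -m crank '[{"xyz":[-0.1,0,0],"delta_rot":[0,0,0],"claw":0.55},{"xyz":[-0.2,0,0],"delta_rot":[0,0,0],"claw":0.55},{"xyz":[-0.3,0,0],"delta_rot":[0,0,0],"claw":0.55},{"xyz":[-0.4,-0.01,0],"delta_rot":[0,0,0],"claw":0.55},{"xyz":[-0.5,-0.02,0],"delta_rot":[0,0,0],"claw":0.55},{"xyz":[-0.6,-0.02,0],"delta_rot":[0,0,0],"claw":0.55},{"xyz":[-0.7,-0.03,0],"delta_rot":[0,0,0],"claw":0.55},{"xyz":[-0.82,-0.03,0],"delta_rot":[0,0,0],"claw":0.55},{"xyz":[-0.94,-0.04,0],"delta_rot":[0,0,0],"claw":0.55},{"xyz":[-1.06,-0.04,0],"delta_rot":[0,0,0],"claw":0.55},{"xyz":[-1.18,-0.05,0],"delta_rot":[0,0,0],"claw":0.55},{"xyz":[-1.3,-0.05,0],"delta_rot":[0,0,0],"claw":0.55},{"xyz":[-1.42,-0.06,0],"delta_rot":[0,0,0],"claw":0.55},{"xyz":[-1.54,-0.06,0],"delta_rot":[0,0,0],"claw":0.55},{"xyz":[-1.66,-0.07,0],"delta_rot":[0,0,0],"claw":0.55},{"xyz":[-1.78,-0.07,0],"delta_rot":[0,0,0],"claw":0.55},{"xyz":[-1.9,-0.08,0],"delta_rot":[0,0,0],"claw":0.55},{"xyz":[-2.0,-0.08,0],"delta_rot":[0,0,0],"claw":0.55},{"xyz":[-2.1,-0.09,0],"delta_rot":[0,0,0],"claw":0.55}]'
python3 -m crank '[{"xyz":[-0.06,0,0],"delta_rot":[0,0,0],"claw":0.55},{"xyz":[-0.12,0,0],"delta_rot":[0,0,0],"claw":0.55},{"xyz":[-0.18,0,0],"delta_rot":[0,0,0],"claw":0.55},{"xyz":[-0.24,0,0],"delta_rot":[0,0,0],"claw":0.55},{"xyz":[-0.3,0,0],"delta_rot":[0,0,0],"claw":0.55},{"xyz":[-0.36,0,0],"delta_rot":[0,0,0],"claw":0.55}]'
```

```text
time_s: 12.92
tcp_pos: [0.5627, -0.0706, 0.0251]
eef_rot: [180.0, -0.0, -86.9]
contact_force: [0.0, 0.4, -0.3]
gripper_width: 0.0392
gripper_force: 0.0
time_s: 13.68
tcp_pos: [0.5621, -0.0599, 0.0251]
eef_rot: [-180.0, 0.0, -86.9]
contact_force: [-0.3, -0.6, 0.6]
gripper_width: 0.0398
gripper_force: 0.0
```

```bash
python3 -m crank '[{"xyz":[-0.06,0,0],"delta_rot":[0,0,0],"claw":0.55},{"xyz":[-0.12,0,0],"delta_rot":[0,0,0],"claw":0.55},{"xyz":[-0.18,0,0],"delta_rot":[0,0,0],"claw":0.55},{"xyz":[-0.24,0,0],"delta_rot":[0,0,0],"claw":0.55}]'
python3 - <<'E'
from h import *
from plant import r,optics
import cv2
s=r.get_state(); print(np.round(w2uv(s["tcp_pos"]),4),s["contact_force"])
c=optics.capture("scene"); cv2.imwrite("pics/s2.png",cv2.resize(c["img"][110:300,120:370],None,fx=3,fy=3,interpolation=cv2.INTER_CUBIC))
E
```

```text
time_s: 14.18
tcp_pos: [0.5617, -0.0527, 0.0251]
eef_rot: [-180.0, -0.0, -86.9]
contact_force: [0.1, 0.2, -0.5]
gripper_width: 0.0391
gripper_force: 0.0
[-0.0579 -0.0172] [ 0.12273494  0.1715449  -0.47455236]
```

View pics/s2.png

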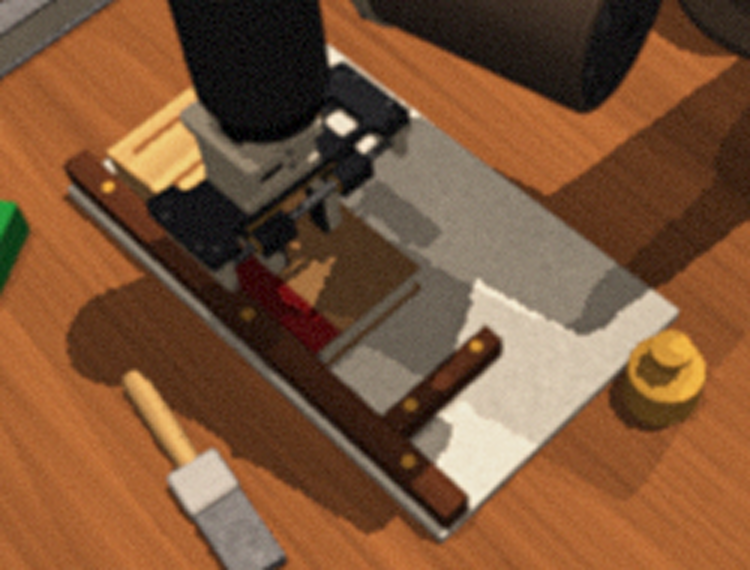

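Run:
```python
from h import *
S=dict(fovy=54.224583811800194,cx=278.3441955424857,cy=214.36804902193333,eye=[0.8374372,0.46793325,0.85203373],rotation=[31.91325013,0.73099074,137.33503529])
for n,p,z in (("bk fore",(420,270),.046),("bk spine",(325,352),.046),("stop nearend top",(490,328),.042),("stop face base",(390,430),.014),("blk L spine corner?",(150,195),.054),("finger",(330,235),.025)):
    w=ray(S,np.array([p])/3+[120,110],z)[0];print(n,w.round(4),np.round(w2uv(w),4))
```

```text
bk fore [0.5093 0.0326] [-0.1057  0.0709]
bk spine [0.6114 0.0396] [-0.0034  0.0724]
stop nearend top [0.5039 0.1078] [-0.1071  0.1462]
stop face base [0.6094 0.1096] [-0.0016  0.1424]
blk L spine corner? [ 0.6248 -0.1693] [-0.0011 -0.1369]
finger [ 0.5321 -0.0558] [-0.0877 -0.0186]
```

The book hasn't moved: its left end is still at v≈0.072, yet the TCP reads v=−0.017. I'll look at all the views together before going further.

Run:
```python
from plant import r,optics
import cv2,numpy as np
f=lambda i:cv2.resize(i,(400,300),interpolation=cv2.INTER_CUBIC)
w=optics.capture("wrist")["img"]; s=optics.capture("scene")["img"]; t=optics.capture("top")["img"]
cv2.imwrite("pics/m1.png",np.vstack([np.hstack([f(w),f(s[150:240,170:290])]),np.hstack([f(t[140:290,220:420]),f(s[100:310,100:380])])]))
s=r.get_state();print(s["joints"].round(2),s["tcp_pos"],s["gripper_width"])
```

```text
[ 14.5   20.67 -25.97  -0.   -43.36 -11.4 ] [ 0.5617289  -0.05280955  0.02505818] 0.039307684401226145
```

View pics/m1.png

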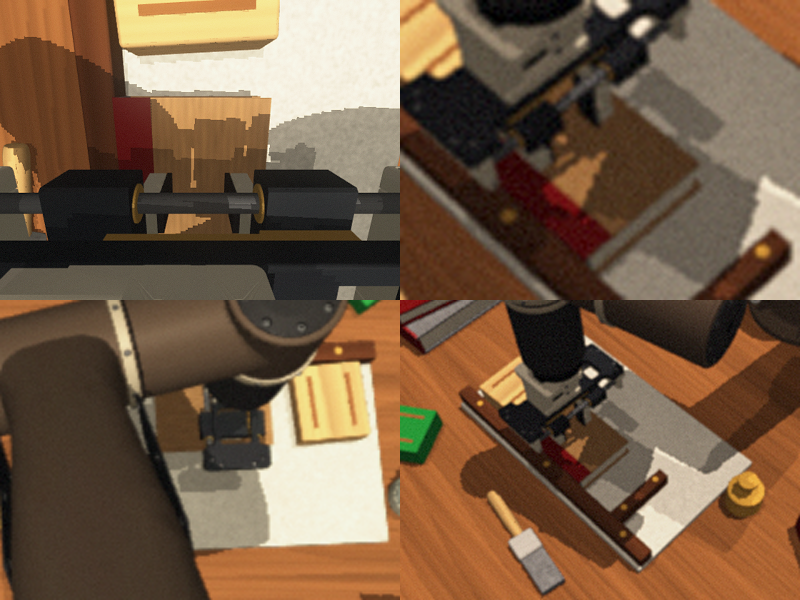

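Both fingers are over the book. Judging by the finger gap and row in the wrist view, the open fingertips sit about 20 mm behind the TCP, so at z=0.025 they only skimmed the cover, with no force and nothing moved. I'll go back to the gap and descend until I touch the board.

```bash
python3 -m crank '[{"xyz":[0,0,-0.5],"delta_rot":[0,0,0],"claw":0.55},{"xyz":[1.5,0.05,-0.6],"delta_rot":[0,0,0],"claw":0.55},{"xyz":[2.7,0.09,-0.6],"delta_rot":[0,0,0],"claw":0.55},{"xyz":[2.7,0.09,-0.6],"delta_rot":[0,0,0],"claw":0.55},{"xyz":[2.7,0.09,-0.3],"delta_rot":[0,0,0],"claw":0.55},{"xyz":[2.7,0.09,0.03],"delta_rot":[0,0,0],"claw":0.55},{"xyz":[2.7,0.09,0.18],"delta_rot":[0,0,0],"claw":0.55},{"xyz":[2.7,0.09,0.3],"delta_rot":[0,0,0],"claw":0.55},{"xyz":[2.7,0.09,0.3],"delta_rot":[0,0,0],"claw":0.55}]'
python3 -c "
from h import *
from plant import r
print(np.round(w2uv(r.get_state()['tcp_pos']),4))"
```

```text
time_s: 15.5
tcp_pos: [0.5633, -0.1336, 0.0157]
eef_rot: [180.0, -0.0, -86.9]
contact_force: [0.6, 0.1, -0.5]
gripper_width: 0.0394
gripper_force: 0.0
[-0.0606 -0.0981]
```

```bash
python3 -m crank '[{"xyz":[0,0,0.1],"delta_rot":[0,0,0],"claw":0.55},{"xyz":[0,0,0.2],"delta_rot":[0,0,0],"claw":0.55},{"xyz":[0,0,0.2],"delta_rot":[0,0,0],"claw":0.55}]'; python3 -m crank '[{"xyz":[0,0,0.1],"delta_rot":[0,0,0],"claw":0.55},{"xyz":[0,0,0.15],"delta_rot":[0,0,0],"claw":0.55},{"xyz":[0,0,0.15],"delta_rot":[0,0,0],"claw":0.55}]'
```

```text
time_s: 15.88
tcp_pos: [0.5632, -0.1339, 0.0098]
eef_rot: [180.0, 0.0, -86.9]
contact_force: [-0.0, -0.4, 0.1]
gripper_width: 0.0393
gripper_force: 0.0
time_s: 16.25
tcp_pos: [0.5633, -0.1339, 0.0054]
eef_rot: [180.0, 0.0, -86.9]
contact_force: [0.1, 0.2, 0.1]
gripper_width: 0.0397
gripper_force: 0.0
```

The TCP is below the board's surface with no contact, which confirms the offset: the tips are at about z=0.025, mid-height on the book. Now I'll push the book to the stop.

```bash
python3 -m crank '[{"xyz":[-0.1,0,0.05],"delta_rot":[0,0,0],"claw":0.55},{"xyz":[-0.2,0,0.05],"delta_rot":[0,0,0],"claw":0.55},{"xyz":[-0.3,0,0.05],"delta_rot":[0,0,0],"claw":0.55},{"xyz":[-0.4,0,0.05],"delta_rot":[0,0,0],"claw":0.55},{"xyz":[-0.5,0,0.05],"delta_rot":[0,0,0],"claw":0.55},{"xyz":[-0.6,0,0.05],"delta_rot":[0,0,0],"claw":0.55},{"xyz":[-0.7,0,0.05],"delta_rot":[0,0,0],"claw":0.55}]'
python3 -m crank '[{"xyz":[-0.12,0,0],"delta_rot":[0,0,0],"claw":0.55},{"xyz":[-0.24,0,0],"delta_rot":[0,0,0],"claw":0.55},{"xyz":[-0.36,0,0],"delta_rot":[0,0,0],"claw":0.55},{"xyz":[-0.48,0,0],"delta_rot":[0,0,0],"claw":0.55},{"xyz":[-0.6,0,0],"delta_rot":[0,0,0],"claw":0.55},{"xyz":[-0.72,0,0],"delta_rot":[0,0,0],"claw":0.55},{"xyz":[-0.84,0,0],"delta_rot":[0,0,0],"claw":0.55},{"xyz":[-0.96,0,0],"delta_rot":[0,0,0],"claw":0.55},{"xyz":[-1.08,0,0],"delta_rot":[0,0,0],"claw":0.55},{"xyz":[-1.2,0,0],"delta_rot":[0,0,0],"claw":0.55},{"xyz":[-1.3,0,0],"delta_rot":[0,0,0],"claw":0.55},{"xyz":[-1.4,0,0],"delta_rot":[0,0,0],"claw":0.55}]'
python3 -c "
from h import *
from plant import r
print(np.round(w2uv(r.get_state()['tcp_pos']),4))"
```

```text
time_s: 17.12
tcp_pos: [0.5622, -0.1127, 0.0041]
eef_rot: [180.0, 0.0, -86.9]
contact_force: [0.1, -2.3, -1.1]
gripper_width: 0.0396
gripper_force: 0.8
time_s: 18.62
tcp_pos: [0.56, -0.0708, 0.0041]
eef_rot: [-180.0, -0.0, -86.9]
contact_force: [-0.4, -1.4, -1.7]
gripper_width: 0.0399
gripper_force: 0.8
[-0.0605 -0.0351]
```

```bash
python3 -m crank '[{"xyz":[-0.08,0,0],"delta_rot":[0,0,0],"claw":0.55},{"xyz":[-0.16,0,0],"delta_rot":[0,0,0],"claw":0.55},{"xyz":[-0.24,0,0],"delta_rot":[0,0,0],"claw":0.55},{"xyz":[-0.32,0,0],"delta_rot":[0,0,0],"claw":0.55},{"xyz":[-0.38,0,0],"delta_rot":[0,0,0],"claw":0.55},{"xyz":[-0.43,0,0],"delta_rot":[0,0,0],"claw":0.55},{"xyz":[-0.48,0,0],"delta_rot":[0,0,0],"claw":0.55}]'
python3 -m crank '[{"xyz":[-0.05,0,0],"delta_rot":[0,0,0],"claw":0.55},{"xyz":[-0.1,0,0],"delta_rot":[0,0,0],"claw":0.55},{"xyz":[-0.15,0,0],"delta_rot":[0,0,0],"claw":0.55},{"xyz":[-0.2,0,0],"delta_rot":[0,0,0],"claw":0.55}]'
```

```text
time_s: 19.5
tcp_pos: [0.559, -0.0571, 0.0041]
eef_rot: [180.0, -0.0, -86.9]
contact_force: [1.2, -11.0, -2.0]
gripper_width: 0.0396
gripper_force: 5.8
time_s: 20.0
tcp_pos: [0.5588, -0.0568, 0.0048]
eef_rot: [179.9, -0.4, -86.9]
contact_force: [7.3, -48.2, -2.5]
gripper_width: 0.0396
gripper_force: 24.1
```

The book is against the stop, with firm contact at TCP v=−0.021. I'll back off, lift, and turn to look along the fence.

```bash
python3 -m crank '[{"xyz":[0.3,0,0],"delta_rot":[0,0,0],"claw":0.55},{"xyz":[0.8,0,0],"delta_rot":[0,0,0],"claw":0.55},{"xyz":[0.8,0,-1],"delta_rot":[0,0,0],"claw":0.55},{"xyz":[0.8,0.5,-2.8],"delta_rot":[0,0,-10],"claw":0.55},{"xyz":[0.5,2.5,-3.8],"delta_rot":[0,0,-30],"claw":0},{"xyz":[0,3.9,-3.8],"delta_rot":[0,0,-90],"claw":0},{"xyz":[0,3.9,-3.8],"delta_rot":[0,0,-90],"claw":0},{"xyz":[0,3.9,-3.8],"delta_rot":[0,0,-90],"claw":0},{"xyz":[0,3.9,-3.8],"delta_rot":[0,0,-90],"claw":0},{"xyz":[0,3.9,-3.8],"delta_rot":[0,0,-90],"claw":0},{"xyz":[0,3.9,-3.8],"delta_rot":[0,0,-90],"claw":0},{"xyz":[0,3.9,-3.8],"delta_rot":[0,0,-90],"claw":0},{"xyz":[0,3.9,-3.8],"delta_rot":[0,0,-90],"claw":0}]'
python3 - <<'E'
from h import *
from plant import r,optics
import cv2
s=r.get_state(); print(s["tcp_pos"].round(5).tolist(),s["eef_rot"].round(3).tolist(),np.round(w2uv(s["tcp_pos"]),4))
c=optics.capture("wrist"); cv2.imwrite("pics/w3.png",cv2.resize(c["img"],(800,600),interpolation=cv2.INTER_CUBIC))
E
```

```text
time_s: 21.62
tcp_pos: [0.4422, -0.0567, 0.1182]
eef_rot: [-180.0, -0.0, 3.1]
contact_force: [-0.3, 0.0, 0.2]
gripper_width: 0.0879
gripper_force: 0.0
[0.44225, -0.05672, 0.11824] [-179.974, -0.03, 3.08] [-0.1774 -0.0148]
```

View pics/w3.png

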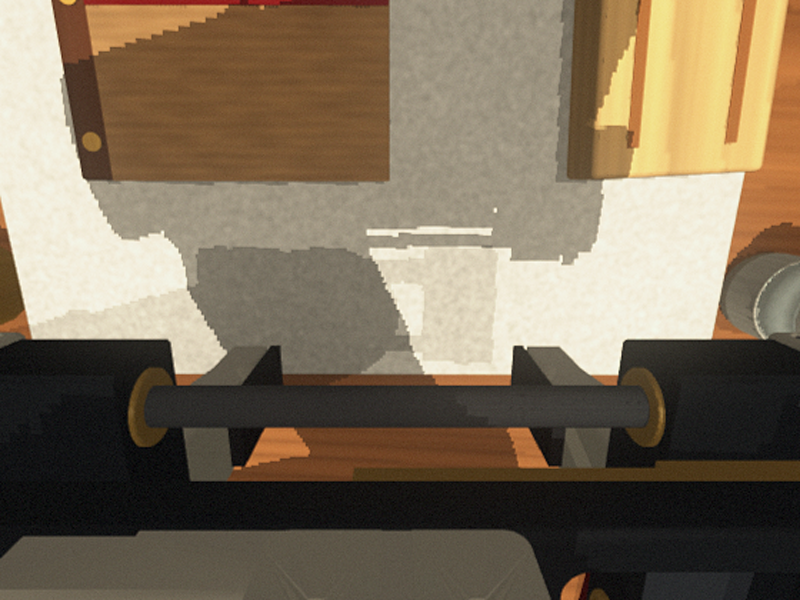

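The book's end is flat on the stop, and its fore edge is level at row 181, from 115 to 389. The block's near edge runs from (568,178) to (762,165), and the jar is clear at (785,295).

Run:
```python
from h import *
from plant import r
s=r.get_state();P=([.44225,-.05672,.11824],[-179.974,-.03,3.08])
k=.7
for n,px,z in(("bk BL",(115,181),.046),("bk BR",(389,181),.046),("bk R up",(389,10),.046),("blk base BL",(568,178),.014),("blk topBL",(597,178),.054),("blk topBR",(762,168),.054),("blk topR up",(785,15),.054),("blk base L up",(569,15),.014)):
    w=wrist(*P,np.array(px)*k,z)[0]; print(n,np.round(w2uv(w),4))
print("jar",np.round(w2uv(ray(TOP,[(430.5,235)],.075)[0]),4))
rows(s,-.058,-.226,.118,-90);rows(s,-.058,-.226,.004,-90)
```

```text
bk BL [-0.1085  0.1385]
bk BR [-0.1085 -0.011 ]
bk R up [-0.0263 -0.0114]
blk base BL [-0.107  -0.1203]
blk topBL [-0.1069 -0.1208]
blk topBR [-0.1018 -0.2066]
blk topR up [-0.031  -0.2024]
blk base L up [-0.0187 -0.1119]
jar [-0.1801 -0.2559]
world [ 0.5727 -0.2613  0.118 ] xyz [3.99 7.04 0.01] rot [-0. -0. 90.]
world [ 0.5727 -0.2613  0.004 ] xyz [3.98 7.04 3.81] rot [-0. -0. 90.]
```

```bash
python3 -m crank '[{"xyz":[1,2,-0.3],"delta_rot":[0,0,90],"claw":0.55},{"xyz":[2,4,-0.3],"delta_rot":[0,0,90],"claw":0.55},{"xyz":[4.09,7.04,-0.3],"delta_rot":[0,0,90],"claw":0.55},{"xyz":[4.09,7.04,-0.3],"delta_rot":[0,0,90],"claw":0.55},{"xyz":[4.09,7.04,-0.3],"delta_rot":[0,0,90],"claw":0.55},{"xyz":[4.09,7.04,-0.3],"delta_rot":[0,0,90],"claw":0.55},{"xyz":[4.09,7.04,-0.3],"delta_rot":[0,0,90],"claw":0.55},{"xyz":[4.09,7.04,-0.3],"delta_rot":[0,0,90],"claw":0.55},{"xyz":[4.09,7.04,-0.3],"delta_rot":[0,0,90],"claw":0.55},{"xyz":[4.09,7.04,0.5],"delta_rot":[0,0,90],"claw":0.55},{"xyz":[4.09,7.04,0.9],"delta_rot":[0,0,90],"claw":0.55},{"xyz":[4.09,7.04,0.9],"delta_rot":[0,0,90],"claw":0.55}]'
python3 -c "
from h import *
from plant import r
s=r.get_state();print(np.round(w2uv(s['tcp_pos']),4));rows(s,-.055,-.226,.016,-90)"
```

```text
time_s: 23.18
tcp_pos: [0.5753, -0.2611, 0.09]
eef_rot: [179.9, 0.0, -86.9]
contact_force: [0.8, 0.1, 0.2]
gripper_width: 0.0392
gripper_force: 0.0
[-0.0554 -0.2259]
world [ 0.5757 -0.2611  0.016 ] xyz [ 0.   -0.02  2.47] rot [0.1 0.  0. ]
```

```bash
python3 -m crank '[{"xyz":[0,0,0.8],"delta_rot":[0,0,0],"claw":0.55},{"xyz":[0,0,1.4],"delta_rot":[0,0,0],"claw":0.55},{"xyz":[0,0,1.8],"delta_rot":[0,0,0],"claw":0.55},{"xyz":[0,0,2.15],"delta_rot":[0,0,0],"claw":0.55},{"xyz":[0,0,2.45],"delta_rot":[0,0,0],"claw":0.55},{"xyz":[0,0,2.45],"delta_rot":[0,0,0],"claw":0.55}]'
python3 -m crank '[{"xyz":[-0.12,0,0],"delta_rot":[0,0,0],"claw":0.55},{"xyz":[-0.24,0,0],"delta_rot":[0,0,0],"claw":0.55},{"xyz":[-0.34,0,0],"delta_rot":[0,0,0],"claw":0.55},{"xyz":[-0.44,0,0],"delta_rot":[0,0,0],"claw":0.55},{"xyz":[-0.54,0,0],"delta_rot":[0,0,0],"claw":0.55},{"xyz":[-0.64,0,0],"delta_rot":[0,0,0],"claw":0.55},{"xyz":[-0.74,0,0],"delta_rot":[0,0,0],"claw":0.55},{"xyz":[-0.84,0,0],"delta_rot":[0,0,0],"claw":0.55}]'
```

```text
time_s: 23.92
tcp_pos: [0.5756, -0.2611, 0.0169]
eef_rot: [179.9, 0.0, -86.9]
contact_force: [0.9, -0.4, 0.8]
gripper_width: 0.0394
gripper_force: 0.0
time_s: 24.92
tcp_pos: [0.5751, -0.236, 0.0179]
eef_rot: [-180.0, -0.0, -86.9]
contact_force: [0.7, -4.7, 3.5]
gripper_width: 0.0395
gripper_force: 1.9
```

```bash
python3 -m crank '[{"xyz":[-0.12,0,0],"delta_rot":[0,0,0],"claw":0.55},{"xyz":[-0.24,0,0],"delta_rot":[0,0,0],"claw":0.55},{"xyz":[-0.36,0,0],"delta_rot":[0,0,0],"claw":0.55},{"xyz":[-0.5,0,0],"delta_rot":[0,0,0],"claw":0.55},{"xyz":[-0.64,0,0],"delta_rot":[0,0,0],"claw":0.55},{"xyz":[-0.78,0,0],"delta_rot":[0,0,0],"claw":0.55},{"xyz":[-0.92,0,0],"delta_rot":[0,0,0],"claw":0.55},{"xyz":[-1.06,0,0],"delta_rot":[0,0,0],"claw":0.55},{"xyz":[-1.2,0,0],"delta_rot":[0,0,0],"claw":0.55},{"xyz":[-1.34,0,0],"delta_rot":[0,0,0],"claw":0.55},{"xyz":[-1.48,0,0],"delta_rot":[0,0,0],"claw":0.55},{"xyz":[-1.62,0,0],"delta_rot":[0,0,0],"claw":0.55},{"xyz":[-1.76,0,0],"delta_rot":[0,0,0],"claw":0.55},{"xyz":[-1.9,0,0],"delta_rot":[0,0,0],"claw":0.55},{"xyz":[-2.04,0,0],"delta_rot":[0,0,0],"claw":0.55},{"xyz":[-2.18,0,0],"delta_rot":[0,0,0],"claw":0.55},{"xyz":[-2.3,0,0],"delta_rot":[0,0,0],"claw":0.55},{"xyz":[-2.4,0,0],"delta_rot":[0,0,0],"claw":0.55},{"xyz":[-2.5,0,0],"delta_rot":[0,0,0],"claw":0.55},{"xyz":[-2.6,0,0],"delta_rot":[0,0,0],"claw":0.55}]'
python3 -m crank '[{"xyz":[-0.07,0,0],"delta_rot":[0,0,0],"claw":0.55},{"xyz":[-0.14,0,0],"delta_rot":[0,0,0],"claw":0.55},{"xyz":[-0.2,0,0],"delta_rot":[0,0,0],"claw":0.55},{"xyz":[-0.26,0,0],"delta_rot":[0,0,0],"claw":0.55},{"xyz":[-0.32,0,0],"delta_rot":[0,0,0],"claw":0.55},{"xyz":[-0.37,0,0],"delta_rot":[0,0,0],"claw":0.55}]'
python3 -c "
from h import *
from plant import r
s=r.get_state();print(np.round(w2uv(s['tcp_pos']),4))"
```

```text
time_s: 27.42
tcp_pos: [0.5704, -0.158, 0.0175]
eef_rot: [180.0, 0.0, -86.9]
contact_force: [0.5, -2.9, 2.7]
gripper_width: 0.0394
gripper_force: 1.5
time_s: 28.18
tcp_pos: [0.5698, -0.1469, 0.0175]
eef_rot: [180.0, 0.0, -86.9]
contact_force: [0.6, -2.2, 1.2]
gripper_width: 0.0393
gripper_force: 1.3
[-0.0548 -0.1117]
```

```bash
python3 -m crank '[{"xyz":[-0.04,0,0],"delta_rot":[0,0,0],"claw":0.55},{"xyz":[-0.08,0,0],"delta_rot":[0,0,0],"claw":0.55},{"xyz":[-0.12,0,0],"delta_rot":[0,0,0],"claw":0.55},{"xyz":[-0.12,0,0],"delta_rot":[0,0,0],"claw":0.55}]'; python3 -m crank '[{"xyz":[-0.04,0,0],"delta_rot":[0,0,0],"claw":0.55},{"xyz":[-0.06,0,0],"delta_rot":[0,0,0],"claw":0.55},{"xyz":[-0.06,0,0],"delta_rot":[0,0,0],"claw":0.55}]'
```

```text
time_s: 28.68
tcp_pos: [0.5696, -0.1465, 0.018]
eef_rot: [180.0, -0.2, -86.9]
contact_force: [1.0, -21.4, 0.7]
gripper_width: 0.0392
gripper_force: 10.6
time_s: 29.05
tcp_pos: [0.5695, -0.1464, 0.0183]
eef_rot: [180.0, -0.3, -86.9]
contact_force: [2.0, -31.2, 0.7]
gripper_width: 0.0398
gripper_force: 15.4
```

The block is snug, with 31 N against it. I'll retreat and check.

```bash
python3 -m crank '[{"xyz":[0.15,0,0],"delta_rot":[0,0,0],"claw":0.55},{"xyz":[0.4,0,0],"delta_rot":[0,0,0],"claw":0.55},{"xyz":[0.9,0,0],"delta_rot":[0,0,0],"claw":0.55},{"xyz":[0.9,0,-1.5],"delta_rot":[0,0,0],"claw":0.55},{"xyz":[0.9,0,-3.2],"delta_rot":[0,0,0],"claw":0.55},{"xyz":[0,1,-5],"delta_rot":[0,0,-30],"claw":0.3},{"xyz":[-3,3.8,-5.2],"delta_rot":[0,0,-90],"claw":0},{"xyz":[-3,3.8,-5.2],"delta_rot":[0,0,-90],"claw":0},{"xyz":[-3,3.8,-5.2],"delta_rot":[0,0,-90],"claw":0},{"xyz":[-3,3.8,-5.2],"delta_rot":[0,0,-90],"claw":0},{"xyz":[-3,3.8,-5.2],"delta_rot":[0,0,-90],"claw":0},{"xyz":[-3,3.8,-5.2],"delta_rot":[0,0,-90],"claw":0},{"xyz":[-3,3.8,-5.2],"delta_rot":[0,0,-90],"claw":0},{"xyz":[-3,3.8,-5.2],"delta_rot":[0,0,-90],"claw":0},{"xyz":[-3,3.8,-5.2],"delta_rot":[0,0,-90],"claw":0}]'
python3 - <<'E'
from h import *
from plant import r,optics
import cv2
s=r.get_state(); print(s["tcp_pos"].round(5).tolist(),s["eef_rot"].round(3).tolist(),np.round(w2uv(s["tcp_pos"]),4))
c=optics.capture("wrist"); cv2.imwrite("pics/w4.png",cv2.resize(c["img"],(800,600),interpolation=cv2.INTER_CUBIC))
E
```

```text
time_s: 30.92
tcp_pos: [0.4509, -0.058, 0.1736]
eef_rot: [-180.0, 0.0, 3.1]
contact_force: [0.2, 0.4, 0.2]
gripper_width: 0.0879
gripper_force: 0.0
[0.45087, -0.05805, 0.1736] [-179.986, 0.001, 3.064] [-0.1689 -0.0166]
```

View pics/w4.png

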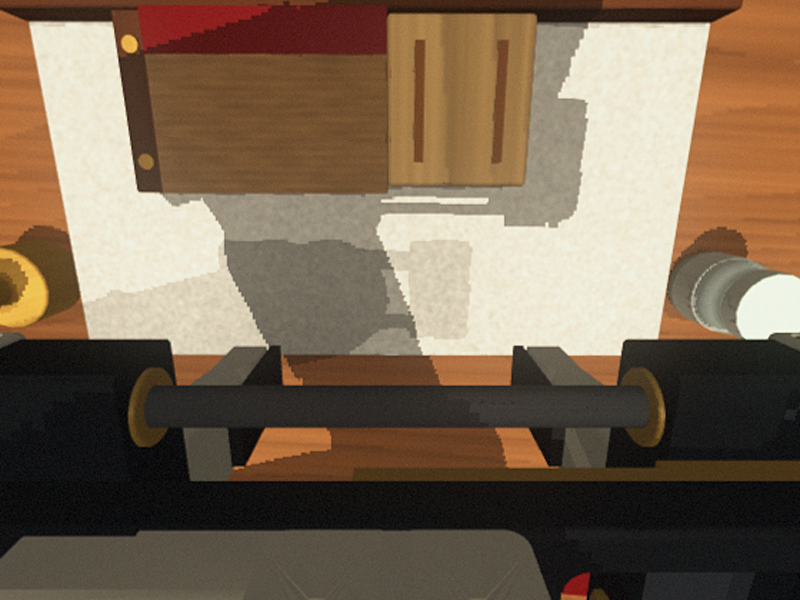

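The book sits flush between the stop and the block, with straight joints at x≈388 and x≈150–160 and a level fore edge at row 192. I'll do one numeric check of flushness.

Run:
```python
from h import *
P=([.45087,-.05805,.1736],[-179.986,.001,3.064])
for n,px,z in(("bk BL",(163,192),.046),("bk BR",(387,192),.046),("bk spine L",(139,6),.046),("bk spine R",(386,6),.046),("blk BL",(388,187),.054),("blk BR",(525,185),.054),("blk TL",(388,14),.054),("blk TR",(536,14),.054),("face L top",(115,10),.042),("fence base at board R",(708,23),.014),("fence base L",(32,22),.014)):
    w=wrist(*P,np.array(px)*.7,z)[0]; print(n,np.round(w2uv(w),4))
import cv2
i=cv2.imread("pics/w4.png"); g=i[170:205]
for x in (190,260,330,370): # dark edge base of fore edge in image
    print(x,[int(v) for v in i[180:204:2,x].sum(1)])
```

```text
bk BL [-0.1076  0.1393]
bk BR [-0.1076 -0.0106]
bk spine L [0.0019 0.1388]
bk spine R [ 0.0018 -0.0106]
blk BL [-0.1042 -0.0114]
blk BR [-0.103  -0.1003]
blk TL [-0.0049 -0.0119]
blk TR [-0.005  -0.0994]
face L top [0.001  0.1559]
fence base at board R [ 0.0019 -0.2266]
fence base L [0.0028 0.2284]
190 [252, 269, 276, 287, 265, 277, 285, 413, 451, 421, 536, 717]
260 [256, 242, 238, 257, 245, 262, 273, 407, 423, 429, 436, 438]
330 [241, 238, 243, 257, 248, 226, 250, 362, 435, 435, 434, 418]
370 [252, 243, 253, 249, 267, 246, 268, 399, 415, 424, 428, 420]
```

The spine is at u=0.0019 against a fence face at 0.0019–0.0028, so it's flush within measurement error. The block is square and touching the book, so I'm handing in.

```bash
python3 -c "
from plant import job
print(job.close_job())"
```

```text
the job is handed in; nothing more can be done
None
```

The book is flush along the fence with its end on the stop, and the block is pushed snug and square against its other end; I handed in at about 31 s, and the interface returned no verdict.

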